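# Scrape the plate clean and lock up the chip bin

## Task

Wipe every steel chip off the dark plate into the bin at its end, using the scraper block and never your fingers on chips lying on the plate; a chip that has fallen on the bench may be picked up by hand and goes into the bin too. Then stand the scraper upright back on its rubber mat, set the lid squarely home on the bin (swinging the lock collar's tongue out of the way first), and turn the collar back until its tongue is fully over the lid, against the stop. Leave the other loose things where they are.

Things in the scene. Friction and masses are not known exactly. Their poses are not given: they have to be found in the camera images.
- station: fixed chip-clearing station, a heavy stand 142 mm across (x) and 343 mm long (y): dark plate with lips, then the chip bin, then the post of the lock collar, in a row along its +y. Origin on the bench top; plate from y -165 to 10 mm, bin mouth y 10 to 100, collar axis at x 0, y 146; block under the collar 66 mm tall. Its x and y lie within 9 degrees of the world's
- plate_mid (a point): fixed point on the plate's top face (72 mm above the bench), middle of the area inside the lips; axes as the station's. The area runs +-58 mm in x and +-84.5 mm in y. Steel lips 8 mm high stand along both sides (13 mm wide, ending 12 mm short of the bin) and across the back (-y) end (6 mm wide); the +y end is open and drops straight into the bin
- bin_mouth (a point): fixed point at the middle of the mouth of the bin, at rim height; axes as the station's. The bin is an open box, mouth 130 (x) by 90 mm (y), its 6 mm thick rim and the plate's edge on one level, 72 mm above the bench, its floor 66 mm below the rim
- lock_collar (a joint): angle of the lock collar, rad. 0 = locked, at its stop, tongue pointing along the station's -y over the lid's edge. Grows clockwise seen from above, to 1.6 (open, tongue along the station's -x, beside the bin). Stiff (0.06 N m): stays where it is left. Below about 1.2 the tongue overhangs the bin and bars the lid
- collar_grip (a point): on the collar's vertical axis (stays put), 108 mm above the bench, half-way up the collar's knurled round part: 48 mm diameter, 88 to 124 mm above the bench (a small cap stands 6 mm higher). Under it the tongue: 7 mm thick (81 to 88 mm above the bench), 16 mm wide, reaching 54 mm from the axis; it passes 3 mm over a seated lid
- scraper_mid (a point): middle (36 mm above the underside) of the wooden scraper block, upright on the mat: blade 46 mm wide (its x), 40 mm thick (its y), 36 mm tall with a heavy steel sole; on it a grip rib 40 mm long (x), 16 mm thick (y), from 36 to 72 mm above the underside. About 0.3 kg. Same from front and back
- mat: thin fixed rubber mat on the bench, 120 (its x) by 110 (its y) by 3 mm, the scraper's place; origin at the centre of its underside
- lid_grip (a point): centre of the grip bar of the loose steel lid, lying flat on the bench, right way up. Bar 16 mm thick (its x), 40 long (y), 30 tall. Top plate 146 (x) by 106 (y) by 6 mm, underside 21 mm below this point; below it a flange 122 by 82 mm, 8 mm deep, with 4 mm play all round in the bin's mouth. About 0.25 kg. Seated: this point 21 mm above bin_mouth, long side along the station's x, either way round
- chip_1: loose steel chip, a small wedge 16x11x8 mm, 12 g; origin in its underside; absent in some runs
- chip_2: loose steel chip, a bent strip 16x10x9 mm, 12 g; origin in its underside; absent in some runs
- chip_3: loose steel chip, a short curl 8x18x9 mm, 12 g; origin in its underside; absent in some runs
- chip_4: loose steel chip, a small wedge 16x11x8 mm, 12 g; origin in its underside; absent in some runs
- chip_5: loose steel chip, a bent strip 16x10x9 mm, 12 g; origin in its underside; absent in some runs
- chip_6: loose steel chip, a short curl 8x18x9 mm, 12 g; origin in its underside; absent in some runs
- chip_7: loose steel chip, a small wedge 16x11x8 mm, 12 g; origin in its underside; absent in some runs
- chip_8: loose steel chip, a bent strip 16x10x9 mm, 12 g; origin in its underside; absent in some runs
- bush_big: loose bystander: plain round bush, 34 mm diameter, 30 mm tall, origin at its underside; leave it alone
- hex_bolt: loose bystander: hexagon bolt with nut, 70 mm long, lying, origin at its underside; leave it alone
- insulator: loose bystander: white ribbed insulator, 40 mm diameter, 54 mm tall, origin at its underside; leave it alone
- vee_block: loose bystander: steel V-block 50x60x45 mm, origin at its underside; leave it alone
There are look-alikes about, which are no part of the job. Leave any orange or purple look-alike of the part that bears scraper_mid alone.

How it is judged:
By the outcome, as a careful person would: the job done as asked, in the order asked, and still so for the second after the job is handed in, with the robot touching nothing.
Of chip_1, chip_2, chip_3, chip_4, chip_5, chip_6, chip_7, chip_8 only 5 to 8 are there at a start; the rules pass over those that are not, and their reading is None.
At some moment in a run one of scraper, bin_lid may be knocked a few centimetres aside while the robot is not near it.
Once in a run the grip may slacken for a moment while it holds something.
It also fails if it takes over 192 s, if anything falls off the work surface, if the arm or the gripper's body presses on something with over 40 N, if the wrist force passes 120 N, or if a joint passes its speed limit or range.

## Robot

A 6-joint arm with a two-finger parallel gripper is mounted at the origin on a cart in front of the work surface, level with it; the furniture and walls round the work are solid. World frame = base frame: x ahead of the robot, y to its left, z up, the work surface at z = 0. Lengths are in m, angles in rad, forces in N, time in s.
With the tool pointing down it reaches from about 0.275 to 0.975 m from the base axis. Payload 8.4 kg.
Tool frame: the origin (TCP) lies midway between the tips of the shut fingers; the grasp point (between the pads) lies 19 mm behind it; z points along the fingers, y is the line along which they close (so a half turn about z gives the same grasp; the last joint's range is limited). The gripper opens to 92 mm and grips with 3 to 60 N. Pads are 20 mm wide; open, the fingers measure 128 mm over their backs; the gripper's body (75 mm by 189 mm) begins 69 mm behind the grasp point.
Start: joints at [1.122, 0.353, 1.633, -0, 1.155, -0.002], TCP at [0.27, 0.564, 0.215] pointing down, gripper open.
Joint ranges: [-2.63, 2.63], [-0.92, 2.1], [0.06, 2.66], [-1.3, 4.44], [0, 2.69], [-3.02, 3.02]. Speed limits (rad/s): [2.22, 2.22, 2.79, 3.14, 3.14, 3.14].

## Interface

Orientations are given as a rotation vector (axis times angle).
In Python, from rig import robot gives the robot as it stands. The module is installed in compiled form; this text tells all that it offers.
- The arm moves only by the tool send_rows, never from a script. Its argument "series" is a list that holds one entry, the list of rows, each a list of 5 numbers: the shift along the tool's x, y, z in mm, then the turn about the tool's z in degrees, then the opening, from 0 (shut) to 1 (fully open). In form: [[[x, y, z, turn, fingers], ...]]. A call has 1 to 12 rows; each row is the pose to reach, as a shift and turn from the pose commanded when the call began, along the tool's axes at that moment; what a row does not reach only later rows make up. A row lasts 1/12 s, in which the tool goes at most 41.7 mm and 7.16 degrees, less where a joint would pass 70% of its speed; a pose out of reach is approached as far as the arm can. A call with a gripper value outside its range is refused whole. The fingers move at their own pace and stop on an object; "newtons" is the grip in N (left out, the last holds). Time passes only in rows, so rows that repeat a pose let the fingers close. It gives the time, the measured TCP pose, the force, the opening and the grip force at its end, in the units of the state.
- robot.observe(): the state, without advancing time (a new reading comes with each control period).
- robot.grab_frame(name): name is "side" or "top"; returns a dict with "image" (400x640x3 uint8, red, green, blue), "K" (3x3 intrinsics, pixels), "R" (3x3) and "t" (3): a world point X has camera coordinates R X + t. Camera axes: x right, y down, z forward; pixel columns grow to the right and rows downward; lengths in m; the calibration is good to about 2 mm. A picture is of the moment at which its call begins. There is no depth.
- robot.job_done(): hands the job in; it is judged then, once.
The state is a dict: "t": time; "joint_positions": joint angles; "qd": joint speeds; "joint_efforts": joint torques, N m; "tool_pos": TCP position; "ee_rot": TCP orientation; "force": force on the tool from outside, world axes, zero at the start; "torque": the same for the moment, N m; "width": finger opening in m; "grip_force": force on a finger pad.
Only numpy, scipy, OpenCV 4.12 (cv2) and the standard library are available. Lean on these libraries where they do the work, as an engineer would, in place of code of your own. Each camera call takes 0.05 s, during which the arm holds its last target. There are 200 camera calls.

## Working session

There is one attempt and no reset: what is moved stays moved. The work goes in short steps, Python scripts to look and compute and a tool call to move; the robot and the scene stay as the last step left them, time stands still between calls to the robot, and variables do not carry over. Pictures are saved under pics/ and viewed, at most 14 in all, crops included, and the job is handed in when it is done.

Besides the shell and the picture viewer there is one more tool, called after "Request:" as name(argument=value, ...) on one line, values as JSON. send_rows: Moves the arm, as the interface text tells. Its arguments: {"type":"object","properties":{"series":{"type":"array"},"newtons":{"type":"number"}},"required":["series"]}

```bash
mkdir -p pics; cat > h.py <<'E'
import numpy as np,cv2,json,sys
from rig import robot
def shot(name,fn=None,crop=None,scale=1):
    f=robot.grab_frame(name); np.savez('cal_'+name,K=f['K'],R=f['R'],t=f['t'])
    im=f['image'][:,:,::-1].copy(); cv2.imwrite('last_'+name+'.png',im)
    if fn:
        if crop: x0,y0,x1,y1=crop; im=im[y0:y1,x0:x1]
        cv2.imwrite('pics/'+fn,cv2.resize(im,None,fx=scale,fy=scale,interpolation=cv2.INTER_CUBIC))
    return f
def p2w(name,u,v,z):
    c=np.load('cal_'+name+'.npz');d=c['R'].T@np.linalg.solve(c['K'],[u,v,1.]);o=-c['R'].T@c['t']
    return o+d*(z-o[2])/d[2]
def w2p(name,X):
    c=np.load('cal_'+name+'.npz');q=c['K']@(c['R']@np.array(X,float)+c['t']);return q[:2]/q[2]
def st():
    s=robot.observe();print({k:np.round(s[k],4).tolist() for k in('t','tool_pos','ee_rot','force','width','joint_positions')});return s
E
python3 - <<'E'
from h import *
a=shot('top','top0.png',None,1.25);b=shot('side','side0.png',None,1.25)
for f in(a,b):print(f['K'].round(1).tolist(),(-f['R'].T@f['t']).round(3),f['R'].round(2).tolist())
s=st();print(cv2.Rodrigues(np.array(s['ee_rot']))[0].round(3))
E
```

```text
[[374.3, 0.0, 324.0], [0.0, 374.3, 194.6], [0.0, 0.0, 1.0]] [ 0.261 -0.036  1.377] [[-0.0, -1.0, 0.0], [-0.98, 0.0, -0.2], [0.2, -0.0, -0.98]]
[[455.3, 0.0, 317.4], [0.0, 455.3, 204.1], [0.0, 0.0, 1.0]] [-0.095  1.27   0.971] [[-0.91, -0.42, -0.02], [-0.21, 0.48, -0.85], [0.37, -0.77, -0.52]]
{'t': 0.1, 'tool_pos': [0.2699, 0.5632, 0.214], 'ee_rot': [-0.696, -3.0633, 0.0019], 'force': [-0.3528, -0.4018, -0.38], 'width': 0.0917, 'joint_positions': [1.1216, 0.3535, 1.6341, -0.0, 1.1552, -0.0024]}
[[-0.902  0.432 -0.   ]
 [ 0.432  0.902 -0.001]
 [-0.    -0.001 -1.   ]]
```

View pics/top0.png

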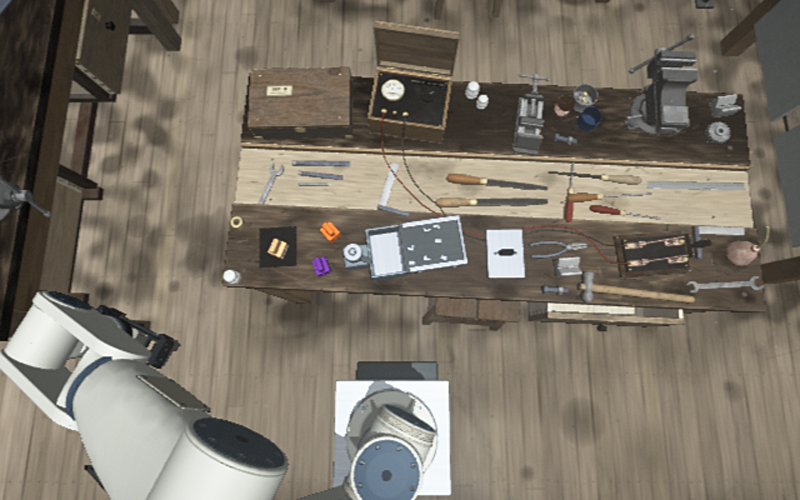

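View pics/side0.png

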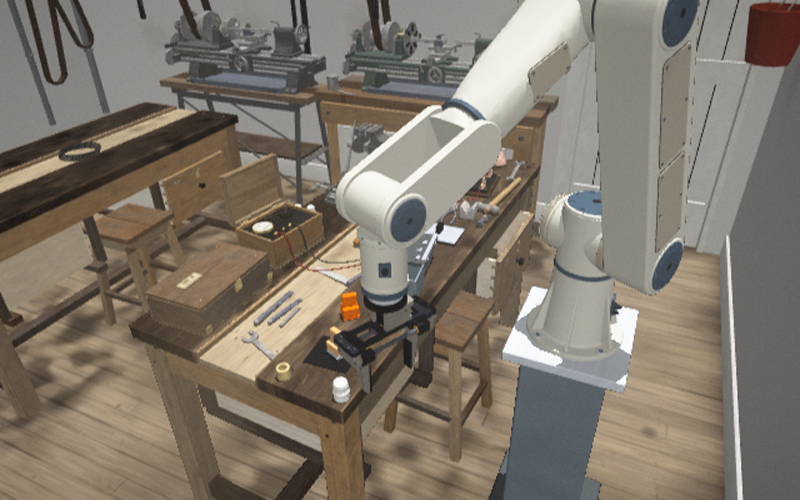

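Top view: scraper (natural wood) is on the dark mat at ~(278,247), with an orange block at (330,230) and a purple one at (321,266) as look-alikes. The station runs from (352,252), the collar, to (468,240). The lid is at (505,253). The wooden block on the mat fits the description, so I'll confirm it in enlarged crops.

```bash
python3 - <<'E'
from h import *
im=cv2.imread('last_top.png')
a=cv2.resize(im[165:240,175:308],None,fx=6,fy=6,interpolation=cv2.INTER_CUBIC)
b=cv2.resize(im[165:240,295:428],None,fx=6,fy=6,interpolation=cv2.INTER_CUBIC)
cv2.imwrite('pics/c1.png',a[:,:800]);cv2.imwrite('pics/c2.png',b[:,:800])
E
```

```text
(no output)
```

View pics/c1.png

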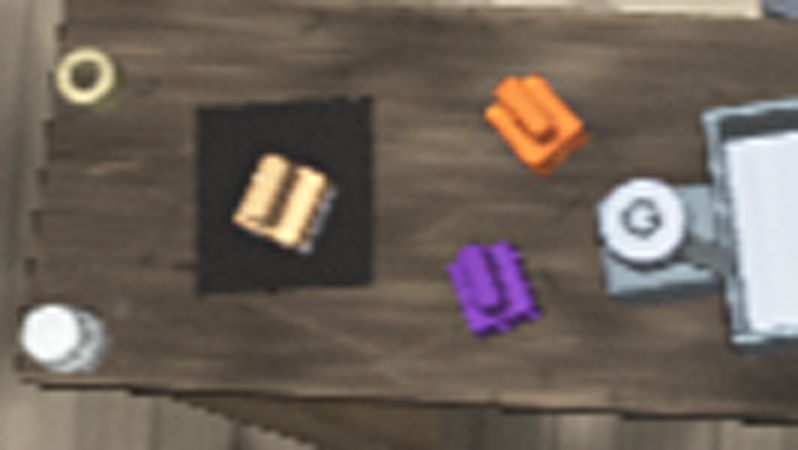

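View pics/c2.png

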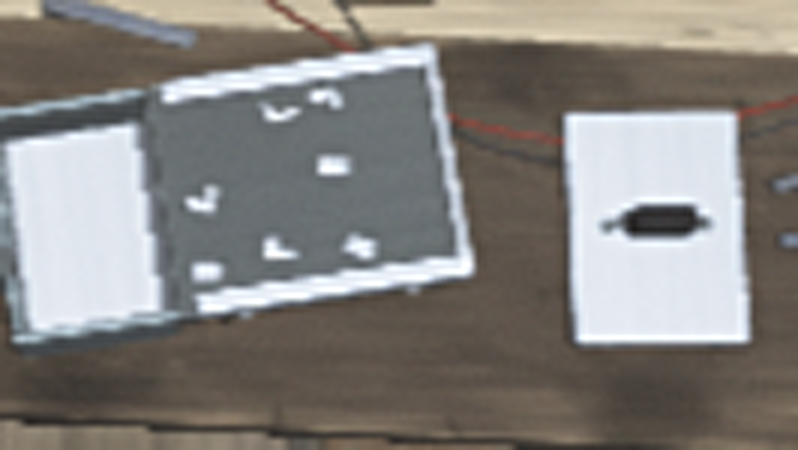

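Wood block in c1 at (285,200) on the mat is the real scraper (wood, steel sole); the orange and purple ones are look-alikes. The collar tongue points toward the bin at c1 (720,255). Seven chips lie on the plate in c2. The lid is at (657,225).

```bash
cat >> h.py <<'E'
from scipy.optimize import least_squares
def fit(cam,pts,obs,g):
    pts=np.array(pts,float)/1000;obs=np.array(obs,float)
    def X(p):
        c,s=np.cos(p[2]),np.sin(p[2]);return np.c_[p[0]+c*pts[:,0]-s*pts[:,1],p[1]+s*pts[:,0]+c*pts[:,1],pts[:,2]]
    r=least_squares(lambda p:np.ravel([w2p(cam,x) for x in X(p)]-obs),g)
    return r.x,r.fun.reshape(-1,2)
E
python3 - <<'E'
from h import *
A=lambda u,v:(175+u/6,165+v/6)
B=lambda u,v:(295+u/6,165+v/6)
p,e=fit('top',[(71,-165,80),(-71,-165,80),(71,106,72),(-71,106,72)],[B(434,44),B(474,270),A(703,108),A(735,347)],[.55,0,.1]);print('station',p,e.round(1).tolist())
S=p;c,s=np.cos(p[2]),np.sin(p[2]);W=lambda x,y:(p[0]+(c*x-s*y)/1e3,p[1]+(s*x+c*y)/1e3)
print('plate_mid',W(0,-74.5),'bin',W(0,55),'collar',W(0,146), 'collar px',p2w('top',*A(641,220),.130))
for q in[(282,110),(328,98),(334,166),(205,200),(280,248),(360,245),(207,271)]:
    w=p2w('top',*B(*q),.077);d=w[:2]-p[:2];print('chip st mm',round((c*d[0]+s*d[1])*1e3),round((-s*d[0]+c*d[1])*1e3))
print('tongue',p2w('top',*A(722,255),.088))
p,e=fit('top',[(73,53,14),(73,-53,14),(-73,-53,14),(-73,53,14)],[B(565,113),B(738,112),B(750,343),B(577,345)],[.55,-.2,0]);print('lid',p,e.round(1).tolist())
p,e=fit('top',[(60,55,3),(60,-55,3),(-60,-55,3),(-60,55,3)],[A(198,108),A(372,97),A(375,285),A(198,293)],[.55,.4,0]);print('mat',p,e.round(1).tolist())
for g in [(.52,.4,-.5),(.52,.4,.5)]:
  p,e=fit('top',[(23,-20,39),(-23,-20,39),(-20,8,75),(20,8,75)],[A(330,183),A(298,250),A(237,220),A(275,154)],g);print('scraper',p,e.round(1).tolist())
  for P in [(20,-8,75),(-20,-8,75),(-23,20,39),(-23,20,3),(23,-20,3),(-23,-20,3)]:
    c,s=np.cos(p[2]),np.sin(p[2]);x,y,z=np.array(P)/1e3
    q=w2p('top',(p[0]+c*x-s*y,p[1]+s*x+c*y,z));print(P,((q-[175,165])*6).round())
E
```

```text
station [ 0.51910709 -0.03835349  0.14989211] [[-0.3, -0.4], [0.0, 0.6], [0.1, 0.4], [0.2, -0.5]]
plate_mid (np.float64(0.5302322828105781), np.float64(-0.1120181360454808)) bin (np.float64(0.5108938597544214), np.float64(0.01602980573298398)) collar (np.float64(0.49730469760685186), np.float64(0.10600944049622951)) collar px [0.49592174 0.10639287 0.13      ]
chip st mm 43 -70
chip st mm 47 -98
chip st mm 5 -95
chip st mm -4 -16
chip st mm -39 -55
chip st mm -44 -102
chip st mm -46 -11
tongue [0.48309417 0.06356474 0.088     ]
lid [ 0.51333019 -0.3350035   0.00734504] [[0.3, -0.1], [-0.3, -0.1], [0.1, 0.2], [-0.0, 0.0]]
mat [0.53579142 0.34294968 0.05948636] [[-0.0, -0.2], [0.1, -0.1], [0.0, -0.1], [-0.1, 0.3]]
scraper [ 0.5232104   0.3335256  -0.42221789] [[0.2, -0.0], [-0.3, 0.2], [0.6, -0.5], [-0.5, 0.4]]
(20, -8, 75) [296. 167.]
(-20, -8, 75) [265. 228.]
(-23, 20, 39) [238. 224.]
(-23, 20, 3) [254. 235.]
(23, -20, 3) [345. 195.]
(-23, -20, 3) [311. 261.]
scraper [ 0.5232104   0.3335256  -0.42221782] [[0.2, -0.0], [-0.3, 0.2], [0.6, -0.5], [-0.5, 0.4]]
(20, -8, 75) [296. 167.]
(-20, -8, 75) [265. 228.]
(-23, 20, 39) [238. 224.]
(-23, 20, 3) [254. 235.]
(23, -20, 3) [345. 195.]
(-23, -20, 3) [311. 261.]
```

```bash
cat >> h.py <<'E'
S=(.5191,-.0384,.1499)
def sw(x,y):
    c,s=np.cos(S[2]),np.sin(S[2]);return S[0]+(c*x-s*y)/1e3,S[1]+(s*x+c*y)/1e3
def shift(x,y,z,yd,frm=None):
    """tool-frame shift mm + turn deg to TCP target; yd=world dir of tool y (mod 180)"""
    s=robot.observe();R=cv2.Rodrigues(np.array(s['ee_rot']))[0]
    d=R.T@(np.array([x,y,z])-s['tool_pos'])*1e3
    cur=np.degrees(np.arctan2(R[1,1],R[0,1]));t=-(yd-cur);t=(t+90)%180-90
    print('shift',d.round(1).tolist(),'turn',round(t,2));return d,t
E
python3 - <<'E'
from h import *
shift(.5232,.3335,.12,65.8);shift(.5232,.3335,.043,65.8)
E
```

```text
shift [-327.7, -97.6, 94.1] turn -1.4
shift [-327.7, -97.5, 171.1] turn -1.4
```

Request:
send_rows(series=[[[-40,-12,10,0,1],[-80,-24,22,0,1],[-120,-36,34,-1,1],[-160,-48,46,-1.4,1],[-200,-60,58,-1.4,1],[-240,-72,70,-1.4,1],[-280,-84,82,-1.4,1],[-310,-93,90,-1.4,1],[-327.7,-97.6,94,-1.4,1],[-327.7,-97.6,94,-1.4,1],[-327.7,-97.6,94,-1.4,1]]], newtons=50)

```text
t: 1.02
tool_pos: [0.5237, 0.333, 0.1199]
ee_rot: [-0.662, -3.07, 0.001]
force: [0.4, 0.0, 0.4]
width: 0.092
grip_force: 0.0
```

```bash
python3 - <<'E'
from h import *
st();shift(.5232,.3335,.043,65.8)
shot('side','s1.png',(220,180,420,330),4)
E
```

```text
{'t': 1.0167, 'tool_pos': [0.5237, 0.333, 0.1199], 'ee_rot': [-0.6622, -3.0698, 0.0013], 'force': [0.4344, 0.0344, 0.4398], 'width': 0.092, 'joint_positions': [0.5638, 0.4473, 1.7223, 0.0003, 0.9734, -0.5822]}
shift [0.6, 0.4, 76.9] turn -0.15
```

View pics/s1.png

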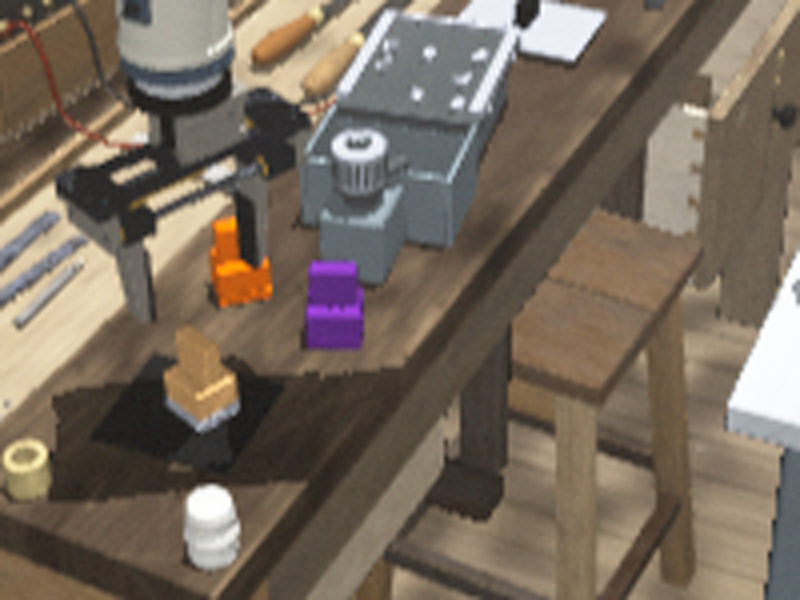

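The open fingers straddle the wooden scraper at (200,370), and orange (240,265) and purple (335,305) are clear. Descend and grip.

Request:
send_rows(series=[[[0.6,0.4,30,0,1],[0.6,0.4,60,0,1],[0.6,0.4,77,0,1],[0.6,0.4,77,0,1],[0.6,0.4,77,0,0],[0.6,0.4,77,0,0],[0.6,0.4,77,0,0],[0.6,0.4,77,0,0],[0.6,0.4,77,0,0],[0.6,0.4,77,0,0],[0.6,0.4,77,0,0]]], newtons=55)

```text
t: 1.98
tool_pos: [0.5232, 0.3347, 0.044]
ee_rot: [0.659, 3.071, 0.001]
force: [-0.3, 0.1, 0.3]
width: 0.0471
grip_force: 0.0
```

```bash
python3 - <<'E'
from h import *
st()
for x,y,z in[(35,-136,.19),(35,-136,.1125),(35,10,.1125)]: shift(*sw(x,y),z,98.6)
E
```

```text
{'t': 1.9833, 'tool_pos': [0.5232, 0.3347, 0.044], 'ee_rot': [0.6587, 3.0713, 0.0007], 'force': [-0.3308, 0.1457, 0.2978], 'width': 0.0471, 'joint_positions': [0.5667, 0.5458, 1.7638, 0.0, 0.8313, -0.5816]}
shift [-252.4, -437.3, -146.1] turn -32.81
shift [-252.3, -437.3, -68.6] turn -32.81
shift [-173.2, -314.6, -68.6] turn -32.81
```

Fingers close at ~80 mm/s, so keep closing.

Request:
send_rows(series=[[[0,0,0,0,0],[0,0,0,0,0],[0,0,0,0,0],[0,0,0,0,0],[0,0,0,0,0],[0,0,0,0,0],[0,0,0,0,0],[0,0,0,0,0]]], newtons=55)

```text
t: 2.65
tool_pos: [0.5231, 0.3347, 0.0436]
ee_rot: [0.658, 3.072, 0.0]
force: [-0.2, 1.3, -0.7]
width: 0.0154
grip_force: 55.0
```

Request:
send_rows(series=[[[0,0,-15,0,0],[0,0,-40,0,0],[0,0,-80,0,0],[0,0,-120,0,0],[0,0,-160,0,0],[0,0,-160,0,0]]])

```text
t: 3.15
tool_pos: [0.5263, 0.3366, 0.2116]
ee_rot: [0.657, 3.064, 0.012]
force: [2.4, 0.5, -0.8]
width: 0.0156
grip_force: 55.0
```

```bash
python3 - <<'E'
from h import *
s=st();print(s['grip_force'])
for x,y,z in[(34,-136,.19),(34,-136,.1135),(34,10,.1135)]: shift(*sw(x,y),z,98.6)
E
```

```text
{'t': 3.15, 'tool_pos': [0.5263, 0.3366, 0.2116], 'ee_rot': [0.657, 3.0642, 0.0117], 'force': [2.4418, 0.4636, -0.8491], 'width': 0.0156, 'joint_positions': [0.5667, 0.3493, 1.6457, -0.0001, 1.1358, -0.5816]}
54.996909499168396
shift [-249.3, -441.1, 19.2] turn -32.8
shift [-248.9, -441.8, 95.7] turn -32.8
shift [-169.8, -319.1, 96.3] turn -32.8
```

Request:
send_rows(series=[[[-20,-35,0,-5,0],[-40,-70,0,-10,0],[-60,-105,0,-15,0],[-80,-140,0,-20,0],[-100,-175,0,-25,0],[-120,-210,0,-30,0],[-140,-246,0,-32.8,0],[-160,-282,0,-32.8,0],[-180,-318,0,-32.8,0],[-200,-354,0,-32.8,0],[-220,-390,0,-32.8,0],[-240,-425,0,-32.8,0]]])

```text
t: 4.15
tool_pos: [0.5667, -0.1534, 0.2028]
ee_rot: [0.235, -3.131, -0.001]
force: [1.0, -0.8, -3.4]
width: 0.0157
grip_force: 55.0
```

Request:
send_rows(series=[[[0,0,0,0,0],[0,0,0,0,0],[0,0,0,0,0],[0,0,0,0,0]]])

```text
t: 4.48
tool_pos: [0.5672, -0.1502, 0.203]
ee_rot: [0.237, -3.131, -0.001]
force: [-0.2, 0.0, -3.0]
width: 0.0157
grip_force: 55.0
```

```bash
python3 - <<'E'
from h import *
s=st();print(s['grip_force'])
for x,y,z in[(34,-136,.15),(34,-136,.1135),(34,10,.1135)]: shift(*sw(x,y),z,98.6)
E
```

```text
{'t': 4.4833, 'tool_pos': [0.5672, -0.1502, 0.203], 'ee_rot': [0.2367, -3.1315, -0.0012], 'force': [-0.1512, 0.0474, -2.997], 'width': 0.0157, 'joint_positions': [-0.2616, 0.3061, 1.7281, 0.0004, 1.1088, -1.9835]}
54.9968558549881
shift [-3.2, -18.3, 53.0] turn 0.05
shift [-3.2, -18.4, 89.5] turn 0.05
shift [-3.4, 127.6, 89.6] turn 0.05
```

Request:
send_rows(series=[[[-3.2,-18.4,30,0,0],[-3.2,-18.4,65,0,0],[-3.2,-18.4,75,0,0],[-3.2,-18.4,75,0,0],[-3.2,-18.4,75,0,0]]])

```text
t: 4.9
tool_pos: [0.5735, -0.1679, 0.1288]
ee_rot: [0.238, -3.131, -0.001]
force: [-0.4, -0.3, -1.9]
width: 0.0153
grip_force: 55.0
```

```bash
python3 - <<'E'
from h import *
s=st()
shift(*sw(34,-136),.1135,98.6)
shot('side',None)
f=cv2.imread('last_side.png');t=shot('top',None);g=cv2.imread('last_top.png')
pt=lambda cam,x,y,z:w2p(cam,(*sw(x,y),z))
c=pt('side',0,-90,.08).astype(int);d=pt('top',0,-90,.08).astype(int);print(c,d)
r=lambda im,c,k,w,h:cv2.resize(im[c[1]-h:c[1]+h,c[0]-w:c[0]+w],None,fx=k,fy=k,interpolation=cv2.INTER_CUBIC)
a=r(f,c,7,57,42);b=r(g,d,7,57,42)
cv2.imwrite('pics/p6.png',np.vstack([a,b])[:, :798] if False else np.hstack([cv2.resize(a,(400,295)),cv2.resize(b,(400,295))]))
E
```

```text
{'t': 4.9, 'tool_pos': [0.5735, -0.1679, 0.1288], 'ee_rot': [0.2375, -3.1314, -0.0009], 'force': [-0.4463, -0.2923, -1.8983], 'width': 0.0153, 'joint_positions': [-0.2875, 0.4046, 1.7678, 0.0002, 0.9704, -2.0098]}
shift [0.4, 0.2, 15.3] turn 0.08
[327 193] [349 194]
```

View pics/p6.png

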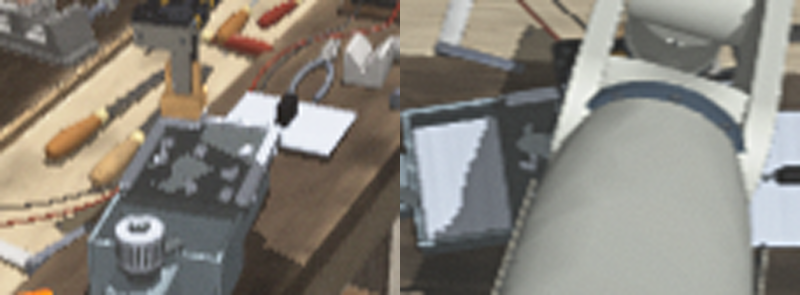

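The left (side) half shows the scraper at (185,95) over the back corner and inside the lip; the arm hides the right (top) half. Lower and sweep.

Request:
send_rows(series=[[[0.4,0,10,0,0],[0.4,0,15.5,0,0],[0.4,0,15.5,0,0],[0.4,0,15.5,0,0]]])

```text
t: 5.33
tool_pos: [0.5746, -0.1697, 0.117]
ee_rot: [-0.236, 3.129, -0.003]
force: [-9.5, 0.8, 27.9]
width: 0.0157
grip_force: 55.0
```

Request:
send_rows(series=[[[0,0,-6,0,0],[0,0,-6,0,0],[0,0,-6,0,0]]])

```text
t: 5.58
tool_pos: [0.5736, -0.1692, 0.1195]
ee_rot: [-0.235, 3.131, -0.001]
force: [-0.5, 0.8, -2.0]
width: 0.0155
grip_force: 55.0
```

```bash
python3 - <<'E'
from h import *
s=st();shot('side')
g=cv2.imread('last_side.png');x,y=w2p('side',(*sw(34,-136),.09)).astype(int);print(x,y)
cv2.imwrite('pics/p7.png',cv2.resize(g[y-38:y+38,x-50:x+50],None,fx=7.9,fy=7.9,interpolation=cv2.INTER_CUBIC))
T=np.array(s['tool_pos'])
pr=lambda X:((w2p('side',X)-[x-50,y-38])*7.9).round()
for z in(.072,.080):
  print('lip inner corner',z,pr((*sw(58,-159),z)),pr((*sw(58,-2),z)))
u=T[2]-.0406
for q in[(23,20),(23,-20),(-23,20),(-23,-20)]:
  c,sn=np.cos(S[2]),np.sin(S[2]);X=(T[0]+(c*q[0]-sn*q[1])/1e3,T[1]+(sn*q[0]+c*q[1])/1e3)
  print(q,pr((*X,u)),pr((*X,u+.036)))
E
```

```text
{'t': 5.5833, 'tool_pos': [0.5736, -0.1692, 0.1195], 'ee_rot': [-0.2355, 3.1315, -0.0007], 'force': [-0.4946, 0.7839, -1.9607], 'width': 0.0155, 'joint_positions': [-0.2894, 0.4155, 1.7755, 0.0001, 0.9493, -2.0103]}
322 184
lip inner corner 0.072 [366. 306.] [273. 461.]
lip inner corner 0.08 [365. 293.] [273. 447.]
(23, 20) [343. 333.] [342. 270.]
(23, -20) [366. 296.] [365. 234.]
(-23, 20) [432. 345.] [431. 281.]
(-23, -20) [453. 307.] [452. 244.]
```

View pics/p7.png

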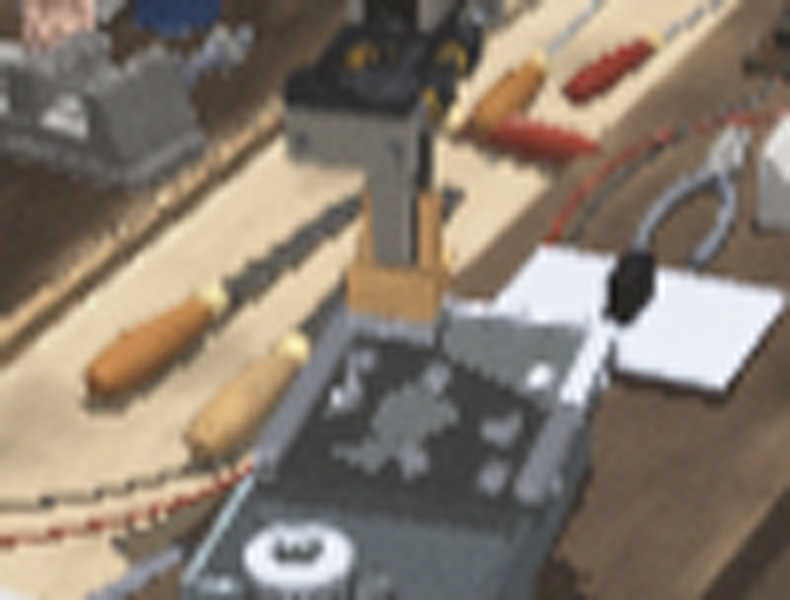

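The scraper's +x edge sits on the side lip near (347,315) and has tilted slightly. Move 6 mm inward and press lightly to level it.

Request:
send_rows(series=[[[0,2,-4,0,0],[6,2,-4,0,0],[6,2,0,0,0],[6,2,4,0,0],[6,2,6,0,0],[6,2,6,0,0],[6,2,6,0,0]]])

```text
t: 6.22
tool_pos: [0.5669, -0.1681, 0.1127]
ee_rot: [0.235, -3.132, -0.0]
force: [0.4, -0.2, -2.8]
width: 0.0159
grip_force: 55.0
```

Request:
send_rows(series=[[[0,0,1.5,0,0],[0,0,2,0,0],[0,0,2,0,0],[0,0,2,0,0]]])

```text
t: 6.55
tool_pos: [0.5672, -0.1681, 0.1113]
ee_rot: [-0.236, 3.132, -0.0]
force: [-0.8, -0.5, -0.6]
width: 0.016
grip_force: 55.0
```

Request:
send_rows(series=[[[0,0,1.5,0,0],[0,0,1.5,0,0],[0,0,1.5,0,0]]])

```text
t: 6.8
tool_pos: [0.5675, -0.1682, 0.1112]
ee_rot: [-0.235, 3.132, -0.0]
force: [-2.7, 2.3, 12.1]
width: 0.0157
grip_force: 55.0
```

```bash
python3 - <<'E'
from h import *
s=st();shot('side')
g=cv2.imread('last_side.png');x,y=w2p('side',(*sw(34,-126),.09)).astype(int);print(x,y)
cv2.imwrite('pics/p8.png',cv2.resize(g[y-38:y+38,x-50:x+50],None,fx=7.9,fy=7.9,interpolation=cv2.INTER_CUBIC))
T=np.array(s['tool_pos'])
c,sn=np.cos(S[2]),np.sin(S[2]);d=T[:2]-S[:2];print('st',(c*d[0]+sn*d[1])*1e3,(-sn*d[0]+c*d[1])*1e3)
pr=lambda X:((w2p('side',X)-[x-50,y-38])*7.9).round()
for q in[(23,20),(-23,20)]:
  X=(T[0]+(c*q[0]-sn*q[1])/1e3,T[1]+(sn*q[0]+c*q[1])/1e3)
  print(q,pr((*X,.072)),pr((*X,.108)))
E
```

```text
{'t': 6.8, 'tool_pos': [0.5675, -0.1682, 0.1112], 'ee_rot': [-0.2354, 3.1317, -0.0005], 'force': [-2.6727, 2.2825, 12.132], 'width': 0.0157, 'joint_positions': [-0.2907, 0.4178, 1.7946, 0.0001, 0.9281, -2.0116]}
321 185
st 28.48558227636006 -135.5323569417347
(23, 20) [362. 341.] [360. 278.]
(-23, 20) [450. 352.] [449. 289.]
```

View pics/p8.png

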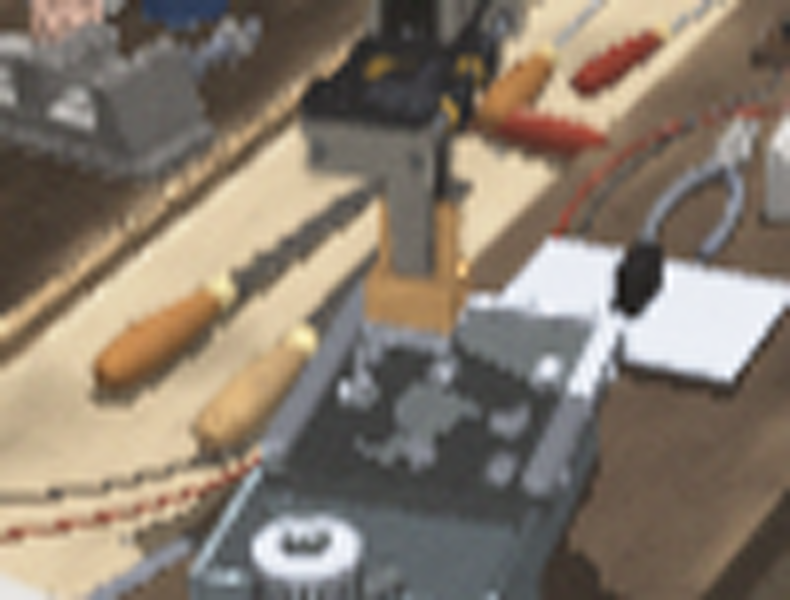

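Request:
send_rows(series=[[[-3,6,-1,0,0],[-3,18,-1,0,0],[-3,31,-1,0,0],[-3,44,-1,0,0],[-3,57,-1,0,0],[-3,70,-1,0,0],[-3,83,-1,0,0],[-3,96,-1,0,0],[-3,109,-1,0,0],[-3,122,-1,0,0],[-3,135,-1,0,0],[-3,145,-1,0,0]]])

```text
t: 7.85
tool_pos: [0.5483, -0.023, 0.1112]
ee_rot: [-0.238, 3.131, -0.002]
force: [0.9, -4.9, 5.9]
width: 0.0156
grip_force: 55.0
```

Request:
send_rows(series=[[[0,0,0,0,0],[0,2,0,0,0],[0,2,0,0,0]]])

```text
t: 8.1
tool_pos: [0.548, -0.0209, 0.1112]
ee_rot: [-0.238, 3.132, -0.0]
force: [0.5, -0.5, 7.1]
width: 0.0156
grip_force: 55.0
```

```bash
cat >> h.py <<'E'
def stpos():
    T=np.array(robot.observe()['tool_pos']);c,sn=np.cos(S[2]),np.sin(S[2]);d=T[:2]-S[:2]
    print('st',round((c*d[0]+sn*d[1])*1e3,1),round((-sn*d[0]+c*d[1])*1e3,1),T[2])
E
python3 - <<'E'
from h import *
s=st();stpos();shot('side')
g=cv2.imread('last_side.png');x,y=w2p('side',(*sw(0,-50),.09)).astype(int);print(x,y)
cv2.imwrite('pics/p9.png',cv2.resize(g[y-38:y+38,x-50:x+50],None,fx=7.9,fy=7.9,interpolation=cv2.INTER_CUBIC))
E
```

```text
{'t': 8.1, 'tool_pos': [0.548, -0.0209, 0.1112], 'ee_rot': [-0.2375, 3.1317, -0.0003], 'force': [0.5341, -0.5138, 7.1263], 'width': 0.0156, 'joint_positions': [-0.0409, 0.3588, 1.8892, -0.0001, 0.8926, -1.763]}
st 31.2 12.9 0.11116731190308597
324 195
```

View pics/p9.png

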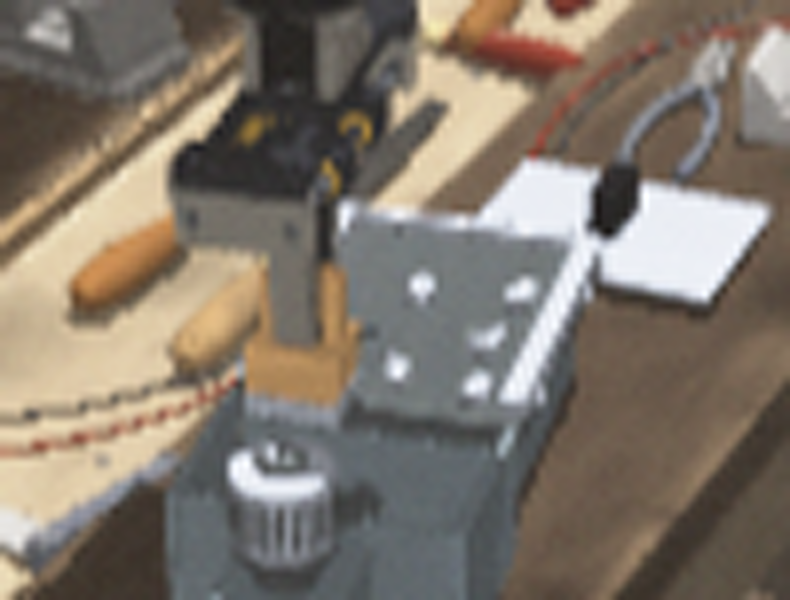

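Strip +x is clear. Five chips remain at (422,285), (395,367), (520,290), (487,337) and (478,380). Middle stroke next.

Request:
send_rows(series=[[[0,0,-20,0,0],[10,-20,-25,0,0],[20,-60,-25,0,0],[27,-100,-25,0,0],[27,-135,-25,0,0],[27,-148,-25,0,0],[27,-148,-25,0,0],[27,-148,-12,0,0],[27,-148,-3,0,0],[27,-148,0,0,0],[27,-148,0,0,0]]])

```text
t: 9.07
tool_pos: [0.5433, -0.1708, 0.1108]
ee_rot: [0.237, -3.132, -0.002]
force: [-1.1, 2.0, 4.6]
width: 0.0161
grip_force: 55.0
```

Request:
send_rows(series=[[[0,6,0,0,0],[0,18,0,0,0],[0,31,0,0,0],[0,44,0,0,0],[0,57,0,0,0],[0,70,0,0,0],[0,83,0,0,0],[0,96,0,0,0],[0,109,0,0,0],[0,122,0,0,0],[0,135,0,0,0],[0,148,0,0,0]]])

```text
t: 10.07
tool_pos: [0.5207, -0.0247, 0.1108]
ee_rot: [0.237, -3.133, 0.001]
force: [0.7, -4.4, 5.1]
width: 0.0156
grip_force: 55.0
```

```bash
python3 - <<'E'
from h import *
s=st();stpos();shot('side')
E
```

```text
{'t': 10.0667, 'tool_pos': [0.5207, -0.0247, 0.1108], 'ee_rot': [0.2372, -3.1325, 0.0006], 'force': [0.7421, -4.3934, 5.0605], 'width': 0.0156, 'joint_positions': [-0.05, 0.3229, 1.9461, -0.0005, 0.8727, -1.7717]}
st 3.6 13.3 0.11078430617444254
```

Request:
send_rows(series=[[[0,2,0,0,0],[0,0,-20,0,0],[10,-20,-25,0,0],[22,-60,-25,0,0],[33,-100,-25,0,0],[33,-135,-25,0,0],[33,-148,-25,0,0],[33,-148,-25,0,0],[33,-148,-12,0,0],[33,-148,-3,0,0],[33,-148,0,0,0],[33,-148,0,0,0]]])

```text
t: 11.12
tool_pos: [0.5105, -0.1753, 0.1106]
ee_rot: [0.237, -3.131, -0.003]
force: [-1.9, 1.8, 4.5]
width: 0.0156
grip_force: 55.0
```

```bash
python3 - <<'E'
from h import *
s=st();stpos();shot('side')
g=cv2.imread('last_side.png');x,y=w2p('side',(*sw(0,-50),.09)).astype(int)
cv2.imwrite('pics/p10.png',cv2.resize(g[y-38:y+38,x-50:x+50],None,fx=7.9,fy=7.9,interpolation=cv2.INTER_CUBIC))
E
```

```text
{'t': 11.1167, 'tool_pos': [0.5105, -0.1753, 0.1106], 'ee_rot': [0.2369, -3.1314, -0.0026], 'force': [-1.8889, 1.7977, 4.5444], 'width': 0.0156, 'joint_positions': [-0.3343, 0.3493, 1.906, 0.0013, 0.8882, -2.0569]}
st -29.0 -134.1 0.11055777913524722
```

View pics/p10.png

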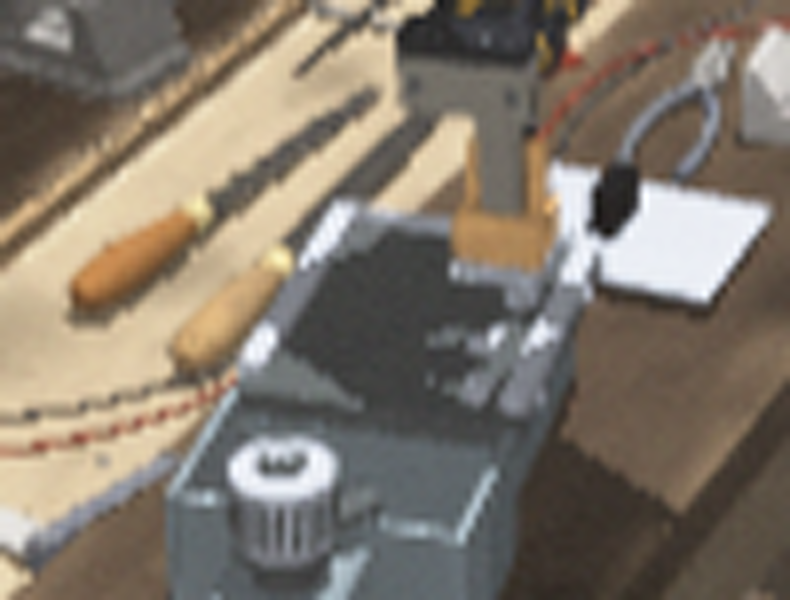

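Plate is clear except the -x strip, with chips at (525,290), (490,340) and (475,385), all in front of the blade. Push.

Request:
send_rows(series=[[[1.5,6,0,0,0],[1.5,18,0,0,0],[1.5,31,0,0,0],[1.5,44,0,0,0],[1.5,57,0,0,0],[1.5,70,0,0,0],[1.5,83,0,0,0],[1.5,96,0,0,0],[1.5,109,0,0,0],[1.5,122,0,0,0],[1.5,135,0,0,0],[1.5,147,0,0,0]]])

```text
t: 12.17
tool_pos: [0.4868, -0.0311, 0.1105]
ee_rot: [0.236, -3.132, -0.0]
force: [-0.3, -2.7, 1.8]
width: 0.0155
grip_force: 55.0
```

Request:
send_rows(series=[[[0,2,0,0,0],[0,2,0,0,0],[0,2,0,0,0],[0,-8,-30,0,0],[20,-8,-60,0,0],[20,-8,-90,0,0],[20,-8,-100,0,0],[20,-8,-100,0,0]]])

```text
t: 12.83
tool_pos: [0.4706, -0.0439, 0.2127]
ee_rot: [-0.234, 3.128, -0.001]
force: [1.1, -0.0, -2.0]
width: 0.0156
grip_force: 55.0
```

```bash
python3 - <<'E'
from h import *
s=st();stpos();print(s['grip_force']);shot('side')
g=cv2.imread('last_side.png');x,y=w2p('side',(*sw(0,-20),.09)).astype(int)
cv2.imwrite('pics/p11.png',cv2.resize(g[y-38:y+38,x-50:x+50],None,fx=7.9,fy=7.9,interpolation=cv2.INTER_CUBIC))
E
```

```text
{'t': 12.8333, 'tool_pos': [0.4706, -0.0439, 0.2127], 'ee_rot': [-0.2338, 3.1279, -0.0012], 'force': [1.0631, -0.0031, -1.9501], 'width': 0.0156, 'joint_positions': [-0.0963, 0.1125, 1.9538, 0.0001, 1.0703, -1.8164]}
st -48.8 1.8 0.21265388882049036
54.99847412109375
```

View pics/p11.png

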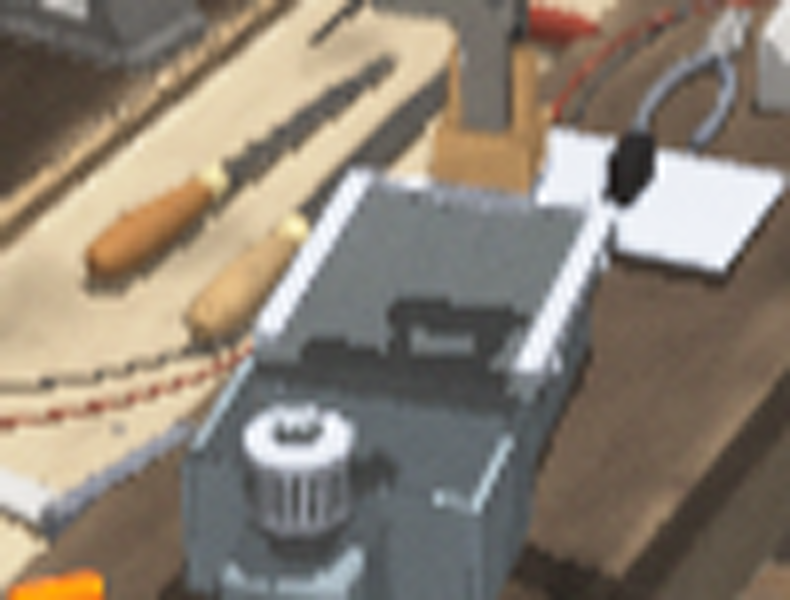

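```bash
python3 - <<'E'
from h import *
shift(.537,.343,.205,93.4)
E
```

```text
shift [-124.3, 372.4, 5.9] turn 5.16
```

Request:
send_rows(series=[[[-10,36,3,0,0],[-22,72,3,1,0],[-34,108,3,2,0],[-46,144,3,3,0],[-58,180,3,4,0],[-70,216,3,5.2,0],[-82,252,3,5.2,0],[-94,288,3,5.2,0],[-106,324,3,5.2,0],[-118,355,3,5.2,0],[-124.3,372.4,3,5.2,0],[-124.3,372.4,3,5.2,0]]])

```text
t: 13.88
tool_pos: [0.5357, 0.347, 0.204]
ee_rot: [0.097, -3.138, 0.0]
force: [-0.0, -1.1, -3.1]
width: 0.0156
grip_force: 55.0
```

```bash
python3 - <<'E'
from h import *
s=st();print(s['grip_force']);shot('side');shot('top')
shift(.537,.343,.05,93.4)
g=cv2.imread('last_side.png');h=cv2.imread('last_top.png')
x,y=w2p('side',(*sw(0,20),.09)).astype(int);u,v=w2p('top',(*sw(0,0),.09)).astype(int)
a=cv2.resize(h[v-38:v+38,u-70:u+70],(800,434),interpolation=cv2.INTER_CUBIC)[:,:]
b=cv2.resize(g[y-38:y+38,x-50:x+50],(800,600),interpolation=cv2.INTER_CUBIC)[250:416]
cv2.imwrite('pics/p12.png',np.vstack([a,b]))
E
```

```text
{'t': 13.8833, 'tool_pos': [0.5357, 0.347, 0.204], 'ee_rot': [0.0972, -3.1377, 0.0004], 'force': [-0.0257, -1.0583, -3.1416], 'width': 0.0156, 'joint_positions': [0.5718, 0.3842, 1.6121, 0.0011, 1.1476, -1.0614]}
54.99881386756897
shift [-2.6, -0.1, 154.3] turn 0.08
```

View pics/p12.png

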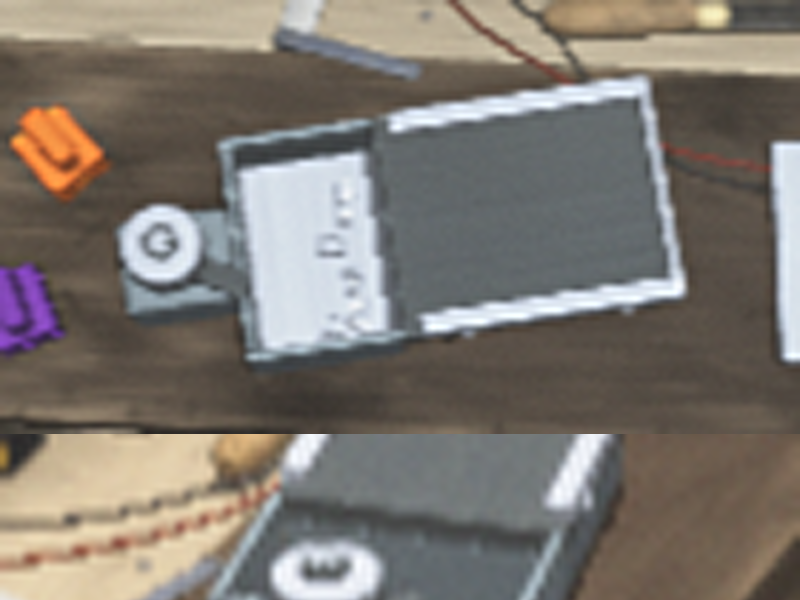

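Plate is clear, chips lie in the bin around (340,180)–(350,320), and nothing shows on the bench. Now set the scraper on its mat.

Request:
send_rows(series=[[[-2.6,0,35,0,0],[-2.6,0,75,0,0],[-2.6,0,115,0,0],[-2.6,0,140,0,0],[-2.6,0,152,0,0],[-2.6,0,158,0,0],[-2.6,0,161,0,0],[-2.6,0,162.5,0,0],[-2.6,0,162.5,0,0]]])

```text
t: 14.73
tool_pos: [0.5395, 0.344, 0.0464]
ee_rot: [-0.093, 3.138, 0.002]
force: [0.1, 0.4, -2.4]
width: 0.0156
grip_force: 55.0
```

Request:
send_rows(series=[[[0,0,1,0,0],[0,0,1.5,0,0],[0,0,1.5,0,0]]])

```text
t: 14.98
tool_pos: [0.539, 0.3439, 0.0444]
ee_rot: [-0.093, 3.139, 0.001]
force: [-0.2, 0.2, -3.0]
width: 0.0157
grip_force: 55.0
```

Request:
send_rows(series=[[[0,0,1,0,0],[0,0,2,0,0],[0,0,3,0,0],[0,0,3,0,0],[0,0,3,0,0]]])

```text
t: 15.4
tool_pos: [0.5389, 0.3438, 0.0416]
ee_rot: [-0.093, 3.14, 0.0]
force: [-1.3, -1.6, 7.4]
width: 0.016
grip_force: 55.0
```

Contact. Release, open gradually, and rise.

Request:
send_rows(series=[[[0,0,0,0,0.3],[0,0,0,0,0.5],[0,0,0,0,0.8],[0,0,0,0,0.8],[0,0,0,0,0.8],[0,0,0,0,0.8],[0,0,-5,0,0.8],[0,0,-20,0,0.8],[0,0,-60,0,0.8],[0,0,-100,0,0.8],[0,0,-140,0,0.8],[0,0,-160,0,0.8]]])

```text
t: 16.4
tool_pos: [0.5402, 0.3446, 0.2062]
ee_rot: [-0.093, 3.135, 0.005]
force: [0.6, 0.5, 0.9]
width: 0.0733
grip_force: 0.0
```

```bash
python3 - <<'E'
from h import *
s=st()
# collar: grasp with tool y direction options; want after 75deg cw turn
shift(.4969,.1062,.20,98.6+60);shift(.4969,.1062,.20,98.6-30);shift(.4969,.1062,.20,98.6)
E
```

```text
{'t': 16.4, 'tool_pos': [0.5402, 0.3446, 0.2062], 'ee_rot': [-0.093, 3.1351, 0.0047], 'force': [0.6023, 0.5289, 0.8596], 'width': 0.0733, 'joint_positions': [0.5655, 0.3815, 1.6109, 0.0, 1.1433, -1.0646]}
shift [57.4, -235.4, 5.2] turn -65.2
shift [57.4, -235.4, 5.2] turn 24.8
shift [57.4, -235.4, 5.2] turn -5.2
```

Request:
send_rows(series=[[[8,-35,0,-6,0.8],[17,-70,0,-12,0.8],[26,-105,0,-18,0.8],[34,-140,0,-24,0.8],[43,-175,0,-30,0.8],[51,-210,0,-36,0.8],[57.4,-235.4,0,-36.6,0.8],[57.4,-235.4,0,-36.6,0.8],[57.4,-235.4,0,-36.6,0.8]]])

```text
t: 17.15
tool_pos: [0.4952, 0.1042, 0.2012]
ee_rot: [-1.07, 2.953, 0.0]
force: [-1.1, 1.1, 0.8]
width: 0.0734
grip_force: 0.0
```

```bash
python3 - <<'E'
from h import *
s=st();shift(.4969,.1062,.092,130)
E
```

```text
{'t': 17.15, 'tool_pos': [0.4952, 0.1042, 0.2012], 'ee_rot': [-1.07, 2.953, 0.0], 'force': [-1.0904, 1.1159, 0.786], 'width': 0.0734, 'joint_positions': [0.2043, 0.1819, 1.8984, 0.0001, 1.0605, -2.0618]}
shift [-2.6, 0.5, 109.2] turn -0.17
```

Request:
send_rows(series=[[[-1.5,0.5,35,0,0.8],[-1.5,0.5,70,0,0.8],[-1.5,0.5,95,0,0.8],[-1.5,0.5,106,0,0.8],[-1.5,0.5,108,0,0.8],[-1.5,0.5,108,0,0.3],[-1.5,0.5,108,0,0.3],[-1.5,0.5,108,0,0.3],[-1.5,0.5,108,0,0.3],[-1.5,0.5,108,0,0.3],[-1.5,0.5,108,0,0.3]]], newtons=30)

```text
t: 18.07
tool_pos: [0.4974, 0.1066, 0.0939]
ee_rot: [-1.073, 2.95, -0.001]
force: [1.2, -1.8, 6.5]
width: 0.0475
grip_force: 30.0
```

Request:
send_rows(series=[[[0,0,0,0,0.3],[0,0,0,6,0.3],[0,0,0,12,0.3],[0,0,0,18,0.3],[0,0,0,24,0.3],[0,0,0,30,0.3],[0,0,0,36,0.3],[0,0,0,42,0.3],[0,0,0,48,0.3],[0,0,0,54,0.3],[0,0,0,60,0.3],[0,0,0,60,0.3]]])

```text
t: 19.07
tool_pos: [0.4973, 0.1067, 0.0939]
ee_rot: [0.555, 3.089, 0.001]
force: [0.8, -1.6, 8.1]
width: 0.0475
grip_force: 30.0
```

```bash
python3 - <<'E'
from h import *
s=st();print(s['torque'],s['grip_force'])
E
```

```text
{'t': 19.0667, 'tool_pos': [0.4973, 0.1067, 0.0939], 'ee_rot': [0.5554, 3.0895, 0.0014], 'force': [0.7943, -1.6499, 8.1418], 'width': 0.0475, 'joint_positions': [0.2084, 0.3299, 1.9861, -0.0002, 0.8228, -1.0065]}
[-0.34438299 -0.02688235 -0.0753313 ] 30.00371182309209
```

Request:
send_rows(series=[[[0,0,-1,3,0.3],[0,0,-1,6,0.3],[0,0,-1,6,0.3]]])

```text
t: 19.32
tool_pos: [0.496, 0.1073, 0.0939]
ee_rot: [0.71, 3.06, 0.002]
force: [-1.4, 4.5, -1.1]
width: 0.047
grip_force: 30.0
```

```bash
python3 - <<'E'
from h import *
s=st();print(s['torque'],s['grip_force'])
E
```

```text
{'t': 19.3167, 'tool_pos': [0.496, 0.1073, 0.0939], 'ee_rot': [0.7103, 3.0602, 0.0017], 'force': [-1.3593, 4.4671, -1.0769], 'width': 0.047, 'joint_positions': [0.2094, 0.3293, 1.9868, 0.0013, 0.825, -0.9062]}
[0.82101293 0.14980428 0.70729676] 29.998170817270875
```

Reached the open stop. Release and rise, then recheck the lid.

Request:
send_rows(series=[[[0,0,0,-2,0.85],[0,0,0,-3,0.85],[0,0,0,-3,0.85],[0,0,0,-3,0.85],[0,0,-20,-3,0.85],[0,0,-60,-3,0.85],[0,0,-100,-3,0.85],[0,0,-130,-3,0.85],[0,0,-130,-3,0.85]]])

```text
t: 20.07
tool_pos: [0.4995, 0.1072, 0.2299]
ee_rot: [0.626, 3.07, 0.006]
force: [1.6, -0.0, 0.6]
width: 0.0779
grip_force: 0.0
```

```bash
python3 - <<'E'
from h import *
s=st();shot('top');shot('side')
g=cv2.imread('last_top.png')
# lid: white blob near expected
u,v=w2p('top',(.5133,-.335,.014)).astype(int)
m=(g.min(2)>190).astype(np.uint8);m[:v-50]=0;m[v+50:]=0;m[:,:u-40]=0;m[:,u+50:]=0
n,L,stt,c=cv2.connectedComponentsWithStats(m)
k=1+stt[1:,4].argmax();cs,_=cv2.findContours((L==k).astype(np.uint8),0,2);r=cv2.minAreaRect(cs[0]);print(stt[k],r,cv2.boxPoints(r).tolist())
E
```

```text
{'t': 20.0667, 'tool_pos': [0.4995, 0.1072, 0.2299], 'ee_rot': [0.6259, 3.0695, 0.0061], 'force': [1.6351, -0.022, 0.6022], 'width': 0.0779, 'joint_positions': [0.2085, 0.1533, 1.8639, -0.0, 1.1146, -0.96]}
[390 184  29  38 941] ((404.0, 202.5), (37.0, 28.0), 90.0) [[390.0, 184.0], [418.0, 184.0], [418.0, 221.0], [390.0, 221.0]]
```

```bash
python3 - <<'E'
from h import *
shift(.5133,-.335,.12,0.4)
E
```

```text
shift [-187.9, -400.1, 104.4] turn 66.56
```

Request:
send_rows(series=[[[-16,-34,0,6,0.85],[-32,-68,0,12,0.85],[-48,-102,0,18,0.85],[-64,-136,5,24,0.85],[-80,-170,10,30,0.85],[-96,-204,20,36,0.85],[-112,-238,30,42,0.85],[-128,-272,40,48,0.85],[-144,-306,50,54,0.85],[-160,-340,65,60,0.85],[-176,-374,80,66.5,0.85],[-187.9,-400,95,66.5,0.85]]])

```text
t: 21.17
tool_pos: [0.5114, -0.3373, 0.1257]
ee_rot: [-2.22, -2.22, 0.001]
force: [-0.1, 0.3, 0.6]
width: 0.0781
grip_force: 0.0
```

Request:
send_rows(series=[[[0,0,5,0,0.85],[0,0,9,0,0.85],[0,0,9,0,0.85],[0,0,9,0,0.85]]])

```text
t: 21.5
tool_pos: [0.5122, -0.3335, 0.119]
ee_rot: [-2.209, -2.231, 0.0]
force: [0.5, 0.6, 0.4]
width: 0.0785
grip_force: 0.0
```

```bash
python3 - <<'E'
from h import *
st();shift(.5133,-.335,.02,0.4);shot('side')
g=cv2.imread('last_side.png');u,v=w2p('side',(.5133,-.335,.03)).astype(int);print(u,v)
# dark bar blob centre in side view
m=(g.max(2)<60).astype(np.uint8);w=m[v-18:v+18,u-18:u+18];n,L,s2,c=cv2.connectedComponentsWithStats(w)
for k in range(1,n):
  if s2[k,4]>8: print(c[k]+[u-18,v-18],s2[k])
E
```

```text
{'t': 21.5, 'tool_pos': [0.5122, -0.3335, 0.119], 'ee_rot': [-2.2094, -2.2308, 0.0002], 'force': [0.4705, 0.6003, 0.4156], 'width': 0.0785, 'joint_positions': [-0.5798, 0.4359, 1.7436, 0.0003, 0.964, -0.5896]}
shift [-1.6, 1.2, 98.9] turn 0.15
351 181
[351.21052632 181.71052632] [16 15  6  9 38]
[354.26923077 196.46153846] [17 31  9  5 26]
```

Request:
send_rows(series=[[[-1.6,1.2,30,0,0.85],[-1.6,1.2,65,0,0.85],[-1.6,1.2,90,0,0.85],[-1.6,1.2,98,0,0.6],[-1.6,1.2,98,0,0.3],[-1.6,1.2,98,0,0],[-1.6,1.2,98,0,0],[-1.6,1.2,98,0,0],[-1.6,1.2,98,0,0],[-1.6,1.2,98,0,0],[-1.6,1.2,98,0,0],[-1.6,1.2,98,0,0]]], newtons=58)

```text
t: 22.55
tool_pos: [0.514, -0.3368, 0.0219]
ee_rot: [2.212, 2.231, 0.0]
force: [-0.6, 0.1, 0.4]
width: 0.0199
grip_force: 0.0
```

Request:
send_rows(series=[[[0,0,0,0,0],[0,0,0,0,0],[0,0,0,0,0],[0,0,0,0,0],[0,0,0,0,0],[0,0,0,0,0],[0,0,0,0,0]]])

```text
t: 23.13
tool_pos: [0.5141, -0.3368, 0.0218]
ee_rot: [2.211, 2.231, 0.0]
force: [-0.2, -0.2, 5.2]
width: 0.0154
grip_force: 58.0
```

Request:
send_rows(series=[[[0,0,-20,0,0],[0,0,-60,0,0],[0,0,-100,0,0],[0,0,-140,0,0],[0,0,-150,0,0],[0,0,-150,0,0],[0,0,-150,0,0]]])

```text
t: 23.72
tool_pos: [0.5134, -0.3363, 0.1706]
ee_rot: [-2.211, -2.231, 0.0]
force: [-0.4, 0.4, -4.6]
width: 0.0157
grip_force: 58.0
```

```bash
python3 - <<'E'
from h import *
s=st();print(s['grip_force'])
shift(*sw(.8,53.2),.17,8.6)
E
```

```text
{'t': 23.7167, 'tool_pos': [0.5134, -0.3363, 0.1706], 'ee_rot': [-2.2112, -2.2305, 0.0003], 'force': [-0.4061, 0.4496, -4.5532], 'width': 0.0157, 'joint_positions': [-0.5824, 0.3799, 1.6991, -0.0, 1.0634, -0.5911]}
57.998539209365845
shift [350.6, 1.6, 0.7] turn -8.1
```

Request:
send_rows(series=[[[20,0,0,0,0],[50,0,0,-1,0],[85,0,0,-2,0],[120,0,0,-3,0],[155,1,0,-4,0],[190,1,0,-5,0],[225,1.6,0,-6,0],[260,1.6,0,-7,0],[295,1.6,0,-8.1,0],[325,1.6,0,-8.1,0],[343,1.6,0,-8.1,0],[350.6,1.6,0,-8.1,0]]])

```text
t: 24.72
tool_pos: [0.5103, 0.0163, 0.1687]
ee_rot: [-2.043, -2.381, 0.005]
force: [0.1, 0.3, -3.2]
width: 0.0156
grip_force: 58.0
```

Request:
send_rows(series=[[[0,0,10,0,0],[0,0,35,0,0],[0,0,60,0,0],[0,0,60,0,0],[0,0,60,0,0]]])

```text
t: 25.13
tool_pos: [0.5105, 0.0128, 0.1094]
ee_rot: [-2.047, -2.378, 0.006]
force: [-0.1, 0.9, -3.5]
width: 0.0153
grip_force: 58.0
```

```bash
python3 - <<'E'
from h import *
s=st();print(s['grip_force']);stpos()
shift(*sw(.8,53.2),.0858,8.6)
shot('side');shot('top')
g=cv2.imread('last_side.png');h=cv2.imread('last_top.png')
x,y=w2p('side',(*sw(0,55),.09)).astype(int);u,v=w2p('top',(*sw(0,50),.09)).astype(int)
K=5.3
a=cv2.resize(g[y-50:y+50,x-37:x+38],(450,600),interpolation=cv2.INTER_CUBIC);b=cv2.resize(h[v-50:v+50,u-29:u+29],(350,600),interpolation=cv2.INTER_CUBIC)
cv2.imwrite('pics/p13.png',np.hstack([a,b]))
T=s['tool_pos'];z=T[2]-.0218+.014
# predicted lid plate corners (top) and bin corners in the left panel
for q in[(72.2,54.8+0),(-73.8,54.8),(72.2,-51.2),(-73.8,-51.2)]:
  d=np.array(T[:2])-S[:2]
  c,sn=np.cos(S[2]),np.sin(S[2]);X=(T[0]+(c*q[0]-sn*q[1])/1e3,T[1]+(sn*q[0]+c*q[1])/1e3,z)
  print('lid',((w2p('side',X)-[x-37,y-50])*6).round(),((w2p('top',X)-[u-29,v-50])*6).round())
for q in[(71,106),(-71,106)]:print('rim',((w2p('side',(*sw(*q),.072))-[x-37,y-50])*6).round(),((w2p('top',(*sw(*q),.072))-[u-29,v-50])*6).round())
E
```

```text
{'t': 25.1333, 'tool_pos': [0.5105, 0.0128, 0.1094], 'ee_rot': [-2.0473, -2.378, 0.0058], 'force': [-0.11, 0.9134, -3.4781], 'width': 0.0153, 'joint_positions': [0.0223, 0.3129, 1.9652, -0.0004, 0.8687, -0.1266]}
57.9986697435379
st -0.8 51.9 0.1094409514986182
shift [1.3, 1.7, 23.6] turn -0.05
lid [ 87. 314.] [ 62. 194.]
lid [325. 348.] [ 96. 440.]
lid [142. 225.] [242. 168.]
lid [370. 256.] [279. 412.]
rim [ 90. 355.] [ 68. 206.]
rim [320. 389.] [100. 440.]
```

View pics/p13.png

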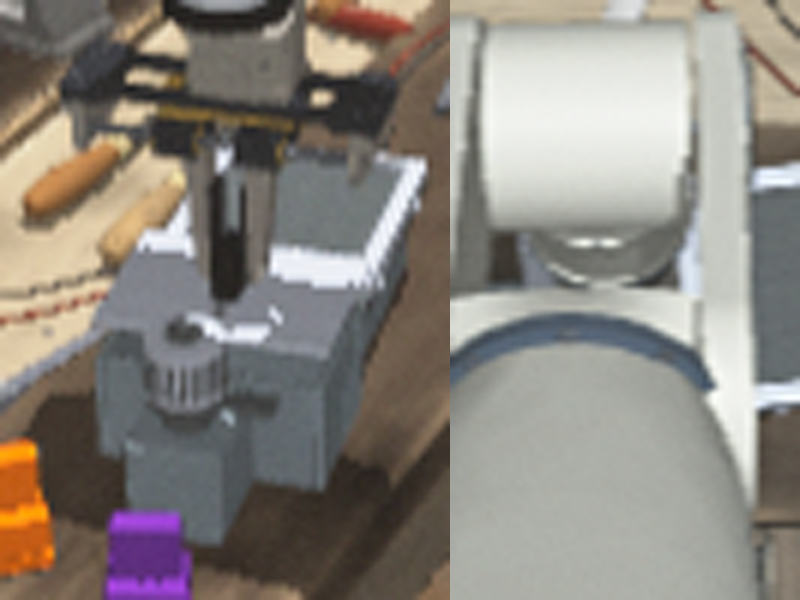

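Lid hovers over the bin with its corners at ~(95,325) and (328,355), as predicted, and the tongue is out of the way at (270,405). Lower.

Request:
send_rows(series=[[[1.3,1.7,5,0,0],[1.3,1.7,11,0,0],[1.3,1.7,15,0,0],[1.3,1.7,18,0,0],[1.3,1.7,20,0,0],[1.3,1.7,20,0,0]]])

```text
t: 25.73
tool_pos: [0.5136, 0.0155, 0.0912]
ee_rot: [-2.048, -2.381, 0.001]
force: [1.0, 0.3, -3.2]
width: 0.0154
grip_force: 58.0
```

Request:
send_rows(series=[[[0,0,1,0,0],[0,0,2,0,0],[0,0,3,0,0],[0,0,3,0,0],[0,0,3,0,0]]])

```text
t: 26.15
tool_pos: [0.514, 0.0155, 0.0886]
ee_rot: [-2.049, -2.382, -0.0]
force: [0.2, -0.3, -2.4]
width: 0.0155
grip_force: 58.0
```

```bash
python3 - <<'E'
from h import *
st();stpos()
E
```

```text
{'t': 26.15, 'tool_pos': [0.514, 0.0155, 0.0886], 'ee_rot': [-2.0485, -2.3818, -0.0], 'force': [0.1514, -0.2898, -2.3915], 'width': 0.0155, 'joint_positions': [0.0273, 0.3467, 1.9758, 0.0, 0.8191, -0.1229]}
st 3.0 54.1 0.088613403635026
```

Request:
send_rows(series=[[[0,-1.5,1,0,0],[0,-1.5,2,0,0],[0,-1.5,3,0,0],[0,-1.5,4,0,0],[0,-1.5,4,0,0],[0,-1.5,4,0,0]]])

```text
t: 26.65
tool_pos: [0.5124, 0.0152, 0.0858]
ee_rot: [-2.049, -2.382, 0.0]
force: [-5.9, 0.3, 14.5]
width: 0.0154
grip_force: 58.0
```

Seated at the expected height. Release and rise.

Request:
send_rows(series=[[[0,0,-0.5,0,0.3],[0,0,-0.5,0,0.5],[0,0,-0.5,0,0.5],[0,0,-0.5,0,0.5],[0,0,-0.5,0,0.5],[0,0,-15,0,0.6],[0,0,-50,0,0.8],[0,0,-90,0,0.8],[0,0,-130,0,0.8],[0,0,-140,0,0.8]]])

```text
t: 27.48
tool_pos: [0.5153, 0.0153, 0.2304]
ee_rot: [2.045, 2.377, 0.008]
force: [1.3, 0.2, 0.8]
width: 0.0733
grip_force: 0.0
```

```bash
python3 - <<'E'
from h import *
st();shift(.4973,.1065,.2,70)
E
```

```text
{'t': 27.4833, 'tool_pos': [0.5153, 0.0153, 0.2304], 'ee_rot': [2.0448, 2.3773, 0.0083], 'force': [1.2512, 0.1917, 0.7627], 'width': 0.0733, 'joint_positions': [0.0268, 0.1615, 1.8528, -0.0, 1.1195, -0.1233]}
shift [92.9, -4.4, 30.3] turn -61.4
```

Request:
send_rows(series=[[[30,-1,5,-6,0.8],[60,-3,15,-12,0.8],[85,-4,25,-18,0.8],[92.9,-4.4,30,-24,0.8],[92.9,-4.4,30,-30,0.8],[92.9,-4.4,30,-36.4,0.8],[92.9,-4.4,30,-36.4,0.8],[92.9,-4.4,30,-36.4,0.8]]])

```text
t: 28.15
tool_pos: [0.4941, 0.1065, 0.1942]
ee_rot: [-1.207, -2.9, 0.0]
force: [-0.3, -0.3, -0.8]
width: 0.0737
grip_force: 0.0
```

```bash
python3 - <<'E'
from h import *
st();shift(.4972,.1065,.0945,45)
E
```

```text
{'t': 28.15, 'tool_pos': [0.4941, 0.1065, 0.1942], 'ee_rot': [-1.2069, -2.9001, 0.0004], 'force': [-0.3035, -0.3229, -0.755], 'width': 0.0737, 'joint_positions': [0.2093, 0.1897, 1.9059, 0.0, 1.0464, -0.5728]}
shift [-2.2, 2.3, 99.7] turn -0.19
```

Request:
send_rows(series=[[[-1.5,2,35,0,0.8],[-1.5,2,70,0,0.8],[-1.5,2,92,0,0.8],[-1.5,2,98,0,0.8],[-1.5,2,98,0,0.6],[-1.5,2,98,0,0.3],[-1.5,2,98,0,0.3],[-1.5,2,98,0,0.3],[-1.5,2,98,0,0.3],[-1.5,2,98,0,0.3],[-1.5,2,98,0,0.3]]], newtons=30)

```text
t: 29.07
tool_pos: [0.4975, 0.1067, 0.0981]
ee_rot: [1.202, 2.901, 0.001]
force: [-1.4, -3.1, 5.7]
width: 0.047
grip_force: 30.0
```

Request:
send_rows(series=[[[0,0,0,-6,0.3],[0,0,0,-12,0.3],[0,0,0,-18,0.3],[0,0,0,-24,0.3],[0,0,0,-30,0.3],[0,0,0,-36,0.3],[0,0,0,-42,0.3],[0,0,0,-48,0.3],[0,0,0,-54,0.3],[0,0,0,-60,0.3],[0,0,0,-66,0.3],[0,0,0,-72,0.3]]])

```text
t: 30.07
tool_pos: [0.4975, 0.1067, 0.0981]
ee_rot: [-0.74, 3.051, -0.001]
force: [-1.2, -2.6, 5.8]
width: 0.047
grip_force: 30.0
```

Request:
send_rows(series=[[[0,0,0,-5,0.3],[0,0,0,-10,0.3],[0,0,0,-14,0.3],[0,0,0,-14,0.3]]])

```text
t: 30.4
tool_pos: [0.4975, 0.1067, 0.0981]
ee_rot: [-1.106, 2.939, -0.001]
force: [-0.5, -3.1, 5.2]
width: 0.0473
grip_force: 30.0
```

```bash
python3 - <<'E'
from h import *
s=st();print(s['torque'],s['grip_force'])
E
```

```text
{'t': 30.4, 'tool_pos': [0.4975, 0.1067, 0.0981], 'ee_rot': [-1.1058, 2.9386, -0.001], 'force': [-0.4523, -3.0679, 5.1963], 'width': 0.0473, 'joint_positions': [0.2086, 0.3241, 1.9824, -0.0005, 0.8332, -2.0817]}
[-0.16479613  0.37895155  0.05113482] 30.00085703213699
```

Request:
send_rows(series=[[[0,0,0,-3,0.3],[0,0,0,-6,0.3],[0,0,0,-8,0.3],[0,0,0,-8,0.3]]])

```text
t: 30.73
tool_pos: [0.4978, 0.107, 0.0981]
ee_rot: [-1.301, 2.857, -0.0]
force: [-1.3, -0.4, 7.7]
width: 0.0475
grip_force: 30.0
```

```bash
python3 - <<'E'
from h import *
s=st();print(s['torque'],s['grip_force'])
E
```

```text
{'t': 30.7333, 'tool_pos': [0.4978, 0.107, 0.0981], 'ee_rot': [-1.3006, 2.8568, -0.0001], 'force': [-1.3277, -0.4322, 7.6587], 'width': 0.0475, 'joint_positions': [0.2085, 0.3242, 1.9822, 0.0007, 0.8326, -2.2172]}
[-0.01027997  0.26914612 -0.99034576] 29.999292553402483
```

At the locked stop (1 N m). Release without turning, rise, and check.

Request:
send_rows(series=[[[0,0,0,0,0.8],[0,0,0,0,0.8],[0,0,0,0,0.8],[0,0,0,0,0.8],[0,0,0,0,0.8],[0,0,-20,0,0.8],[0,0,-60,0,0.8],[0,0,-100,0,0.8],[0,0,-140,0,0.8]]])

```text
t: 31.48
tool_pos: [0.496, 0.1067, 0.2379]
ee_rot: [1.302, -2.857, -0.0]
force: [1.5, 0.6, 0.1]
width: 0.0734
grip_force: 0.0
```

```bash
python3 - <<'E'
from h import *
st();shift(.35,.35,.24,130)
E
```

```text
{'t': 31.4833, 'tool_pos': [0.496, 0.1067, 0.2379], 'ee_rot': [1.3022, -2.8575, -0.0004], 'force': [1.4966, 0.6305, 0.1442], 'width': 0.0734, 'joint_positions': [0.2089, 0.1461, 1.8537, -0.0, 1.1433, -2.2171]}
shift [-87.8, 269.8, -2.0] turn 9.0
```

Request:
send_rows(series=[[[-11,34,0,0,0.8],[-22,68,0,0,0.8],[-33,102,0,0,0.8],[-44,136,0,0,0.8],[-55,170,0,0,0.8],[-66,204,0,0,0.8],[-77,238,0,0,0.8],[-88,270,0,0,0.8],[-88,270,0,0,0.8],[-88,270,0,0,0.8]]])

```text
t: 32.32
tool_pos: [0.3497, 0.3514, 0.2364]
ee_rot: [1.307, -2.856, 0.0]
force: [-0.9, -0.3, -0.2]
width: 0.0734
grip_force: 0.0
```

```bash
python3 - <<'E'
from h import *
st();shot('top');shot('side')
g=cv2.imread('last_side.png');h=cv2.imread('last_top.png')
u,v=w2p('top',(*sw(0,110),.05)).astype(int)
a=cv2.resize(h[v-32:v+33,u-85:u+75],(800,325),interpolation=cv2.INTER_CUBIC)
x,y=w2p('side',(*sw(0,90),.09)).astype(int)
b=cv2.resize(g[y-32:y+23,x-40:x+40],(400,275),interpolation=cv2.INTER_CUBIC)
x,y=w2p('side',(.539,.344,.03)).astype(int);c=cv2.resize(g[y-27:y+28,x-40:x+40],(400,275),interpolation=cv2.INTER_CUBIC)
cv2.imwrite('pics/p14.png',np.vstack([a,np.hstack([b,c])]))
E
```

```text
{'t': 32.3167, 'tool_pos': [0.3497, 0.3514, 0.2364], 'ee_rot': [1.3074, -2.8562, 0.0004], 'force': [-0.9206, -0.2785, -0.2219], 'width': 0.0734, 'joint_positions': [0.785, 0.1279, 1.8786, -0.0001, 1.1355, -1.6443]}
```

View pics/p14.png

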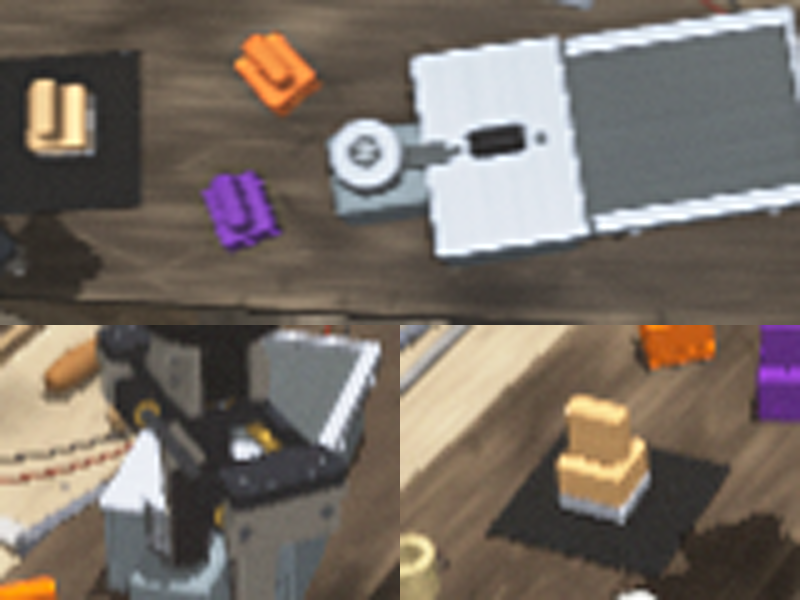

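The lid sits square on the bin at (500,145), and the tongue at (430,152) points straight over it. The scraper stands upright on its mat at (60,115), the plate is clear, and the bystanders haven't moved. Handing in.

```bash
python3 -c "
from rig import robot
print(robot.job_done())"
```

```text
the job is handed in; nothing more can be done
None
```

Job handed in at about 32 s on the robot clock: all 7 chips seen on the plate are in the bin, the scraper is upright on its mat, the lid is seated, and the collar is turned back to its locked stop; `job_done()` returned no verdict.

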